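# Clear the filters from the beam line

## Task

On the optical rail, one of the three filter slides is already drawn right out; the other two are still pushed in or only part-way out, so their dark filters stand in the laser's path. Hook a fingertip behind the upright pull lip of each of these two and draw it smoothly out to its stop, towards the robot, without pinching it. Leave the slide that is already out as it is, and do not disturb the optics and tools standing about.

Things in the scene. Friction and masses are not known exactly. Their poses are not given: they have to be found in the camera images.
- slide_a (a joint): One of three alike filter slides, in m: 0 = pushed fully in (dark filter in the beam), 0.060 = drawn to its stop (open window in the beam). It runs level and is drawn along -x of its lip, towards the robot. Friction about 2.5 N, stays where left, solid stop at each end. The value tells which slides are in or out. Lip: point lip_a.
- lip_a (a point): Middle of the top edge of the lip's rear face (facing the holder). Lip: upright aluminium plate at the slide's outer end, 50 mm wide (y), 5 thick (x), 50 tall, top 160 mm over the table. Behind it the 6 mm thick stem, its top 30 mm below this point. From here to the holder's front: 50 mm with the slide in, 110 out. x: along the slide, into the holder; y: left along the rail; z up.
- slide_b (a joint): One of three alike filter slides, in m: 0 = pushed fully in (dark filter in the beam), 0.060 = drawn to its stop (open window in the beam). It runs level and is drawn along -x of its lip, towards the robot. Friction about 2.5 N, stays where left, solid stop at each end. The value tells which slides are in or out. Lip: point lip_b.
- lip_b (a point): Middle of the top edge of the lip's rear face (facing the holder). Lip: upright aluminium plate at the slide's outer end, 50 mm wide (y), 5 thick (x), 50 tall, top 160 mm over the table. Behind it the 6 mm thick stem, its top 30 mm below this point. From here to the holder's front: 50 mm with the slide in, 110 out. x: along the slide, into the holder; y: left along the rail; z up.
- slide_c (a joint): One of three alike filter slides, in m: 0 = pushed fully in (dark filter in the beam), 0.060 = drawn to its stop (open window in the beam). It runs level and is drawn along -x of its lip, towards the robot. Friction about 2.5 N, stays where left, solid stop at each end. The value tells which slides are in or out. Lip: point lip_c.
- lip_c (a point): Middle of the top edge of the lip's rear face (facing the holder). Lip: upright aluminium plate at the slide's outer end, 50 mm wide (y), 5 thick (x), 50 tall, top 160 mm over the table. Behind it the 6 mm thick stem, its top 30 mm below this point. From here to the holder's front: 50 mm with the slide in, 110 out. x: along the slide, into the holder; y: left along the rail; z up.
- lens_stand: Loose bystander among the slides: small round lens (42 mm) on a post with a round foot of 44 mm, 125 mm tall. Origin under its foot.
- mirror_mount: Loose bystander among the slides: 44 mm square mirror mount with adjuster knobs on a post, foot 44 mm, 122 mm tall. Origin under its foot.
- iris_stand: Loose bystander: round iris (44 mm) on a post, foot 50 mm, 127 mm tall. Origin under its foot.
- hex_driver: Loose bystander: hex driver lying on the table, 160 mm long, 20 mm high, handle towards its -x. Origin on the table below the handle's end.
- goggles: Loose bystander: laser goggles lying on the table, 155 x 155 mm, 45 mm high. Origin under the middle of the front.
- screw_tray: Loose bystander: small grey divided tray 100 x 70 x 25 mm. Origin under its centre.
- clamp_fork: Loose bystander: dark steel clamping fork lying flat, 90 x 30 x 17 mm. Origin underneath.

How it is judged:
By the outcome, as a careful person would: the job done as asked, in the order asked, and still so for the second after the job is handed in, with the robot touching nothing.
It also fails if it takes over 45 s, if anything falls off the work surface, if the arm or the gripper's body presses on something with over 40 N, if the wrist force passes 120 N, or if a joint passes its speed limit or range.

## Robot

A 7-joint arm with a two-finger parallel gripper is mounted at the origin on the work surface. World frame = base frame: x ahead of the robot, y to its left, z up, the work surface at z = 0. Lengths are in m, angles in rad, forces in N, time in s.
With the tool pointing down it reaches from about 0.425 to 0.875 m from the base axis. Payload 4.7 kg.
Tool frame: the origin (TCP) lies between the finger pads; the fingertips stand 19 mm ahead of it and the grasp point (between the pads) is the TCP (arm.finger_overhang is the distance from the TCP to the fingertips, in m); z points along the fingers, y is the direction in which the jaws open and shut (so a half turn about z gives the same grasp; the last joint's range is limited). The gripper opens to 87 mm and grips with 3 to 60 N. Pads are 19 mm wide; open, the fingers measure 117 mm over their backs; the gripper's body (75 mm by 190 mm) begins 51 mm behind the grasp point.
Start: joints at [-1.111, 0.321, -0.07, 1.45, 0.023, 1.371, -0.057], TCP at [0.28, 0.586, 0.242] pointing down, gripper open.
Joint ranges: [-2.86, 2.86], [-0.3, 2.09], [-1.38, 1.24], [0.06, 2.45], [-1.56, 4.7], [0.09, 2.05], [-2.69, 2.69]. Speed limits (rad/s): [2.57, 2.57, 3.14, 3.14, 3.14, 3.14, 3.14].

## Interface

Orientations are given as a 3x3 rotation matrix whose columns are the frame's x, y, z axes.
In Python, from station import arm gives the robot as it stands. The module is installed in compiled form; this text tells all that it offers.
- The arm moves only by the tool servo_tool, never from a script. Its argument "plan" is a list of rows, each an object with "hand": the gripper command: -1 is fully open, 1 is shut, values between are in proportion; "dp": the shift along the tool's x, y, z in cm, a list of three; "delta_rot": the turn, a rotation vector about the tool's x, y, z in degrees, a list of three. In form: [{"hand": hand, "dp": [x, y, z], "delta_rot": [ax, ay, az]}, ...]. A call has 1 to 10 rows; each row is the pose to reach, as a shift and turn from the pose commanded when the call began, along the tool's axes at that moment; what a row does not reach only later rows make up. A row lasts 1/12 s, in which the tool goes at most 41.7 mm and 7.16 degrees, less where a joint would pass 70% of its speed; a pose out of reach is approached as far as the arm can. A call with a gripper value outside its range is refused whole. The fingers move at their own pace and stop on an object; "newtons" is the grip in N (left out, the last holds). Time passes only in rows, so rows that repeat a pose let the fingers close. It gives the time, the measured TCP pose, the force and the opening at its end, in the units of the state.
- arm.get_obs(): the state, without advancing time (a new reading comes with each control period).
- arm.camera(name): name is "scene" or "top" or "wrist"; returns the picture (480x640x3 uint8, red, green, blue); there is no depth.
- arm.get_calibration(name): a dict with "fx", "fy", "cx", "cy" (pixels), "k1" (the pictures are not rectified: a ray, as slopes to the right and down, at radius r is drawn at 1 + k1 r^2 times it, then the intrinsics apply), "rvec" (rotation vector, rad) and "tvec" (3), from world to camera coordinates, as OpenCV has them. Camera axes: x right, y down, z forward; pixel columns grow to the right and rows downward; lengths in m; the calibration is good to about 2 mm. A picture is of the moment at which its call begins: read the wrist's pose just before it. get_calibration takes no time and is no camera call; for the wrist camera it gives the pose at the moment of the call.
- arm.close_job(): hands the job in, once; it reports no verdict.
The state is a dict: "clock": time; "q": joint angles; "dq": joint speeds; "joint_torque": joint torques, N m; "eef_pos": TCP position; "ee_rot": TCP orientation; "contact_force": force on the tool from outside, world axes, zero at the start; "ft_torque": the same for the moment, N m; "grip_width": opening from 0.0 (shut) to 1.0 (fully open).
Only numpy, scipy, OpenCV 4.12 (cv2) and the standard library are available. Lean on these libraries where they do the work, as an engineer would, in place of code of your own. Each camera call takes 0.05 s, during which the arm holds its last target.

## Working session

There is one attempt and no reset: what is moved stays moved. The work goes in short steps, Python scripts to look and compute and a tool call to move; the robot and the scene stay as the last step left them, time stands still between calls to the robot, and variables do not carry over. Pictures are saved under pics/ and viewed, and the job is handed in when it is done.

Besides the shell and the picture viewer there is one more tool, called after "Emit:" as name(argument=value, ...) on one line, values as JSON. servo_tool: Moves the arm, as the interface text tells. Its arguments: {"type":"object","properties":{"plan":{"type":"array"},"newtons":{"type":"number"}},"required":["plan"]}

```bash
mkdir -p pics; python3 - <<'E'
from station import arm
import cv2
o=arm.get_obs()
print(o['clock'],o['eef_pos'],o['ee_rot'],o['grip_width'],arm.finger_overhang)
for n in ['scene','top','wrist']:
    c=arm.get_calibration(n); print(n,c)
    cv2.imwrite(f'pics/{n}0.png',cv2.cvtColor(arm.camera(n),cv2.COLOR_RGB2BGR))
E
```

```text
0.0 [0.28010094 0.58599436 0.24050995] [[-9.02272897e-01  4.31164905e-01 -6.66441253e-04]
 [ 4.31165400e-01  9.02271313e-01 -1.69573459e-03]
 [-1.29830417e-04 -1.81736177e-03 -9.99998340e-01]] 1.0000121432353648 0.019
scene {'fx': 596.437587052095, 'fy': 596.437587052095, 'cx': 320.2165760372793, 'cy': 233.51132168585914, 'k1': -0.14530834325656236, 'rvec': array([ 2.0384689 ,  1.18681231, -0.53944911]), 'tvec': array([-0.24244802, -0.25493268,  1.67499473])}
top {'fx': 434.14304674598566, 'fy': 434.14304674598566, 'cx': 321.904460924295, 'cy': 236.47305526550264, 'k1': -0.002739057506358566, 'rvec': array([ 2.16094673, -2.22550125,  0.05056676]), 'tvec': array([-0.01128884,  0.58209194,  0.96876336])}
wrist {'fx': 359.4121219898845, 'fy': 359.4121219898845, 'cx': 316.8199029570218, 'cy': 240.79616335277206, 'k1': -0.06918658232347882, 'rvec': array([-2.46053761, -1.55183768, -0.20744201]), 'tvec': array([-0.65114169, -0.03074282,  0.3890024 ])}
```

View pics/scene0.png

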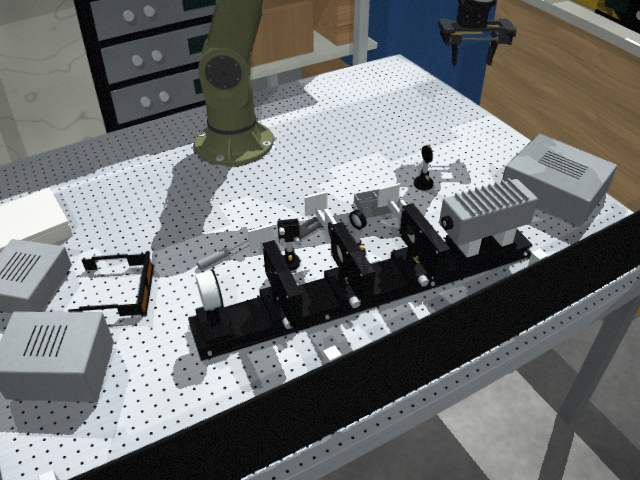

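View pics/top0.png

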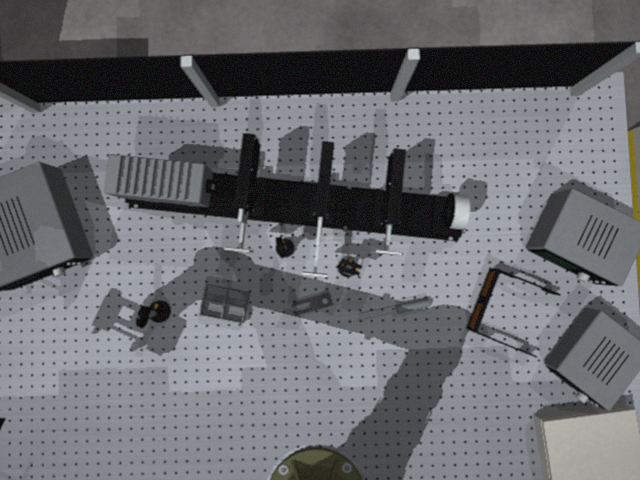

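View pics/wrist0.png

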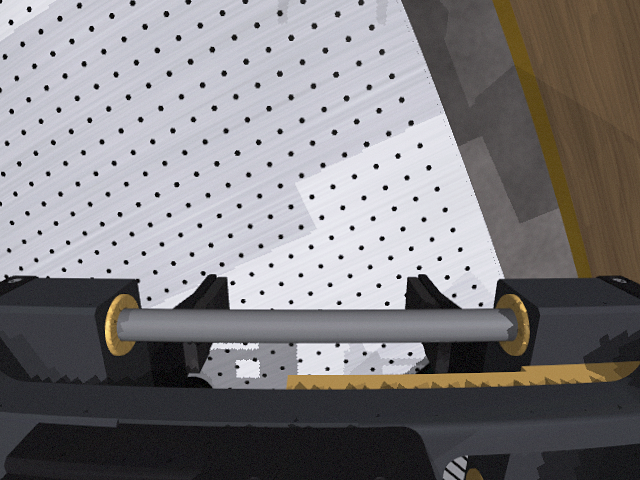

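The top view has +x up and +y left. Lips show as light bars at about (237,250), (315,275) and (388,252), and the middle slide looks drawn furthest. Next I'll zoom in to measure them.

```bash
python3 - <<'E'
import cv2
t=cv2.imread('pics/top0.png'); cv2.imwrite('pics/topz.png',cv2.resize(t[120:300,200:430],None,fx=3.4,fy=3.3,interpolation=cv2.INTER_CUBIC))
t=cv2.imread('pics/scene0.png'); cv2.imwrite('pics/scz.png',cv2.resize(t[180:330,240:460],None,fx=3.6,fy=3.6,interpolation=cv2.INTER_CUBIC))
E
```

```text
(no output)
```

View pics/topz.png

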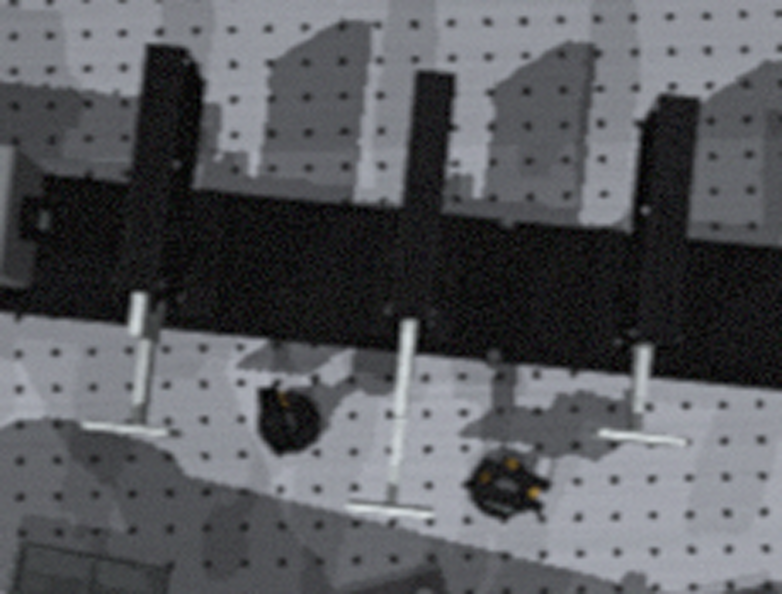

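View pics/scz.png

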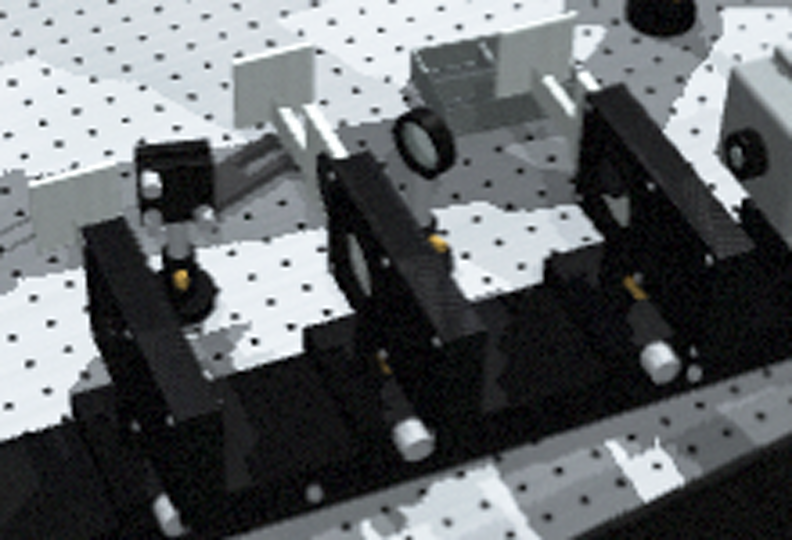

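```bash
cat > h.py <<'E'
import numpy as np, cv2
def ray(c,uv):
    p=np.array([(uv[0]-c['cx'])/c['fx'],(uv[1]-c['cy'])/c['fy']]); q=p.copy()
    for _ in range(20): q=p/(1+c['k1']*(q@q))
    R=cv2.Rodrigues(np.array(c['rvec']))[0]; t=np.array(c['tvec'])
    return -R.T@t, R.T@np.array([q[0],q[1],1])
def onz(c,uv,z):
    o,d=ray(c,uv); return o+d*(z-o[2])/d[2]
def tri(c1,u1,c2,u2):
    o1,d1=ray(c1,u1);o2,d2=ray(c2,u2)
    s=np.linalg.lstsq(np.c_[d1,-d2],o2-o1,rcond=None)[0]
    a=o1+s[0]*d1;b=o2+s[1]*d2
    return (a+b)/2,np.linalg.norm(a-b)
E
python3 - <<'E'
from station import arm
from h import *
ct=arm.get_calibration('top');cs=arm.get_calibration('scene')
print('camtop',ray(ct,(0,0))[0])
T=lambda x,y:((x+.5)/3.4-.5+200,(y+.5)/3.3-.5+120)
S=lambda x,y:((x+.5)/3.6-.5+240,(y+.5)/3.6-.5+180)
for n,a,b in [('L',(83,426),(168,433)),('M',(348,507),(432,515)),('R',(600,434),(685,442))]:
    A=onz(ct,T(*a),.16);B=onz(ct,T(*b),.16); d=B-A
    print(n,A.round(4),B.round(4),'mid',((A+B)/2).round(4),'w',np.linalg.norm(d),'ang of -y dir',np.degrees(np.arctan2(d[0],-d[1])))
# holder tops: front corners, scene vs top
for n,t,s in [('L frontleft?',(127,290),(583,92)),('M',(402,318),(318,155)),('R',(633,340),(85,228))]:
    print(n,tri(ct,T(*t),cs,S(*s)))
for n,z in [('.20',.2),('.22',.22)]:
    print(z,[onz(ct,T(*p),z).round(4) for p in [(142,292),(422,318),(657,342)]])
print('objs',[onz(ct,T(*p),.12).round(3) for p in [(287,420),(508,487)]])
E
```

```text
camtop [ 0.53156738 -0.03224158  0.99692402]
L [0.556  0.1605 0.16  ] [0.5505 0.1123 0.16  ] mid [0.5532 0.1364 0.16  ] w 0.04851386982613215 ang of -y dir -6.521029721884964
M [0.5044 0.0113 0.16  ] [ 0.4984 -0.036   0.16  ] mid [ 0.5014 -0.0123  0.16  ] w 0.04771851606650214 ang of -y dir -7.252593305502153
R [ 0.5427 -0.1325  0.16  ] [ 0.5366 -0.1804  0.16  ] mid [ 0.5397 -0.1565  0.16  ] w 0.04828807687605771 ang of -y dir -7.2279541136627685
L frontleft? (array([0.62926309, 0.12339511, 0.16816784]), np.float64(0.01981612693344334))
M (array([ 0.60742059, -0.03297903,  0.17048161]), np.float64(0.023675935928483462))
R (array([ 0.59155101, -0.1638843 ,  0.16251373]), np.float64(0.024477497760035667))
0.2 [array([0.6288, 0.1179, 0.2   ]), array([ 0.6097, -0.0337,  0.2   ]), array([ 0.5925, -0.1603,  0.2   ])]
0.22 [array([0.6264, 0.1141, 0.22  ]), array([ 0.6077, -0.0336,  0.22  ]), array([ 0.591 , -0.1571,  0.22  ])]
objs [array([0.557, 0.048, 0.12 ]), array([ 0.513, -0.082,  0.12 ])]
```

```bash
python3 - <<'E'
from station import arm
from h import *
ct=arm.get_calibration('top');cs=arm.get_calibration('scene')
T=lambda x,y:((x+.5)/3.4-.5+200,(y+.5)/3.3-.5+120)
S=lambda x,y:((x+.5)/3.6-.5+240,(y+.5)/3.6-.5+180)
for n,t,s in [('M-y',(440,320),(318,155)),('R -y',(688,347),(85,228)),('M+y',(402,318),(368,152)),('R back -y',(698,97),(182,418)),('M back -y',(454,73),(437,342)),
 ('lipM -y',(432,515),(233,64)),('lipM +y',(348,507),(313,45)),('lipR -y',(685,442),(30,183)),('lipR +y',(600,434),(123,163)),('lipL +y',(83,426),(577,11)),('lipL -y',(168,433),(498,25))]:
    print(n,*[np.round(v,4) for v in tri(ct,T(*t),cs,S(*s))])
o=arm.get_obs();R=np.array(o['ee_rot']);p=np.array(o['eef_pos'])
print('wristcam in tool',R.T@(ray(arm.get_calibration('wrist'),(0,0))[0]-p))
E
```

```text
M-y [ 0.6096 -0.0455  0.1764] 0.0041
R -y [ 0.5924 -0.18    0.1713] 0.005
M+y [ 0.6137 -0.0211  0.171 ] 0.0032
R back -y [ 0.7367 -0.1943  0.1709] 0.0017
M back -y [ 0.7539 -0.0595  0.1696] 0.0078
lipM -y [ 0.4975 -0.0375  0.1585] 0.0033
lipM +y [0.504  0.0108 0.1581] 0.0016
lipR -y [ 0.5358 -0.1821  0.1596] 0.0035
lipR +y [ 0.5429 -0.1323  0.1581] 0.0009
lipL +y [0.5559 0.1601 0.1612] 0.0003
lipL -y [0.5495 0.1098 0.1657] 0.0034
wristcam in tool [ 0.07297076  0.00145167 -0.14262486]
```

Lip tops triangulate to z≈0.16 as given, and the holder tops to z≈0.171. The middle slide is out. The right one is fully in, and the left one is about 25 mm out. Before moving, I'll check the heights of the laser and the end screen and compute the first move.

```bash
cat >> h.py <<'E'
def tgt(L,back,z,e=np.array([np.cos(np.radians(-7.2)),np.sin(np.radians(-7.2)),0])):
    p=np.array(L)+e*back; p[2]=z; return p
def goal(o,p,ang=-7.2):
    from scipy.spatial.transform import Rotation as Ro
    R=np.array(o['ee_rot']); a=np.radians(ang)
    ex=np.array([np.cos(a),np.sin(a),0]); ey=np.array([-np.sin(a),np.cos(a),0])
    G=np.c_[-ex,ey,[0,0,-1]]
    return (R.T@(p-np.array(o['eef_pos']))*100).round(2), Ro.from_matrix(R.T@G).as_rotvec(degrees=True).round(2)
E
python3 - <<'E'
from station import arm
from h import *
ct=arm.get_calibration('top');cs=arm.get_calibration('scene')
print('laser near corner',tri(ct,(210,204),cs,(447,213)),onz(ct,(207,206),.17))
print('screen top',onz(ct,(459,213),.15))
o=arm.get_obs()
print(goal(o,tgt([.5532,.1364,0],.03,.24)), goal(o,tgt([.5532,.1364,0],.03,.159)),tgt([.5532,.1364,0],.03,.159))
E
```

```text
laser near corner (array([0.65317305, 0.2034361 , 0.12728891]), np.float64(0.01933746488704137)) [0.6385966  0.18946468 0.17      ]
screen top [ 0.61265219 -0.29832058  0.15      ]
(array([-46.87, -27.86,   0.12]), array([-8.000e-02, -1.000e-02, -1.834e+01])) (array([-46.87, -27.84,   8.22]), array([-8.000e-02, -1.000e-02, -1.834e+01])) [0.58296344 0.13264    0.159     ]
```

Emit:
servo_tool(plan=[{"hand": 1, "dp": [-3, -1.8, 0], "delta_rot": [0, 0, -1.5]}, {"hand": 1, "dp": [-6, -3.6, 0], "delta_rot": [0, 0, -3]}, {"hand": 1, "dp": [-9, -5.4, 0], "delta_rot": [0, 0, -4.5]}, {"hand": 1, "dp": [-12, -7.1, 0], "delta_rot": [0, 0, -6]}, {"hand": 1, "dp": [-15, -8.9, 0], "delta_rot": [0, 0, -7.5]}, {"hand": 1, "dp": [-18, -10.7, 0], "delta_rot": [0, 0, -9]}, {"hand": 1, "dp": [-21, -12.5, 0], "delta_rot": [0, 0, -10.5]}, {"hand": 1, "dp": [-24, -14.3, 0], "delta_rot": [0, 0, -12]}, {"hand": 1, "dp": [-27, -16.1, 0], "delta_rot": [0, 0, -13.5]}, {"hand": 1, "dp": [-30, -17.9, 0], "delta_rot": [0, 0, -15]}], newtons=10)

```text
clock: 0.98
eef_pos: [0.4743, 0.294, 0.2414]
ee_rot: [[-0.983, 0.182, -0.0], [0.182, 0.983, 0.0], [0.0, 0.0, -1.0]]
contact_force: [0.9, 0.5, -0.0]
grip_width: 0.33
```

```bash
python3 - <<'E'
from station import arm
from h import *
o=arm.get_obs(); print(o['clock'],o['eef_pos'],o['contact_force'],o['grip_width'])
print(goal(o,tgt([.5532,.1364,0],.03,.24)))
E
```

```text
0.9833 [0.47434019 0.29396917 0.24144407] [ 0.88538787  0.53359985 -0.04781525] 0.33007752275282043
(array([-13.61, -13.89,   0.14]), array([ 0.  , -0.01, -3.26]))
```

Emit:
servo_tool(plan=[{"hand": 1, "dp": [-2.3, -2.4, 0], "delta_rot": [0, 0, -0.6]}, {"hand": 1, "dp": [-4.6, -4.7, 0], "delta_rot": [0, 0, -1.2]}, {"hand": 1, "dp": [-6.9, -7, 0], "delta_rot": [0, 0, -1.8]}, {"hand": 1, "dp": [-9.2, -9.3, 0], "delta_rot": [0, 0, -2.4]}, {"hand": 1, "dp": [-11.5, -11.6, 0], "delta_rot": [0, 0, -3]}, {"hand": 1, "dp": [-13, -13.2, 0], "delta_rot": [0, 0, -3.3]}, {"hand": 1, "dp": [-13.6, -13.9, 0], "delta_rot": [0, 0, -3.3]}, {"hand": 1, "dp": [-13.6, -13.9, 0], "delta_rot": [0, 0, -3.3]}, {"hand": 1, "dp": [-13.6, -13.9, 0], "delta_rot": [0, 0, -3.3]}])

```text
clock: 1.73
eef_pos: [0.5815, 0.1352, 0.2412]
ee_rot: [[-0.992, 0.126, -0.001], [0.126, 0.992, 0.001], [0.001, 0.001, -1.0]]
contact_force: [0.1, 0.7, -0.7]
grip_width: 0.004
```

```bash
python3 - <<'E'
from station import arm
from h import *
o=arm.get_obs(); print(o['clock'],o['eef_pos'],o['contact_force'],o['grip_width'])
print(goal(o,tgt([.5532,.1364,0],.03,.159)))
for n in ['scene','wrist']:
    im=cv2.cvtColor(arm.camera(n),cv2.COLOR_RGB2BGR)
    if n=='scene': im=cv2.resize(im[150:300,340:560],None,fx=3.6,fy=3.6)
    cv2.imwrite(f'pics/{n}1.png',im)
E
```

```text
1.7333 [0.58145376 0.13518079 0.24123764] [ 0.11934094  0.74505376 -0.66693567] 0.003938723158875863
(array([-0.19, -0.24,  8.22]), array([ 0.04, -0.07, -0.03]))
```

View pics/scene1.png

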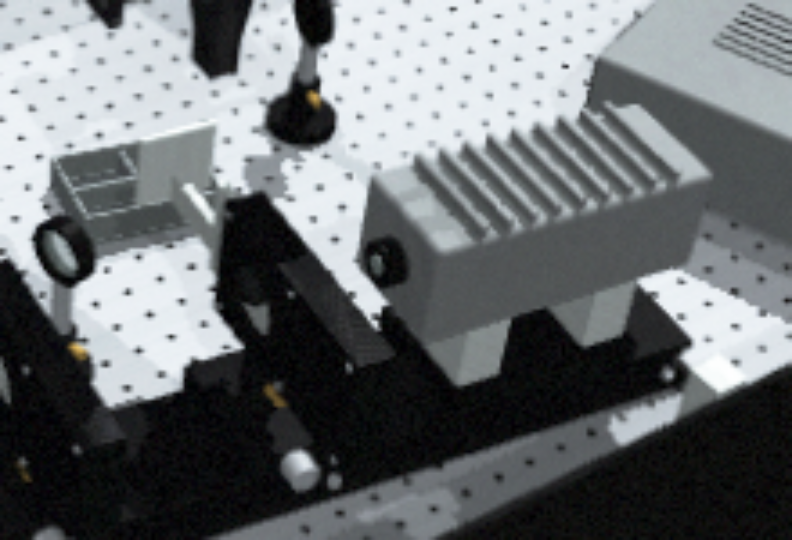

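View pics/wrist1.png

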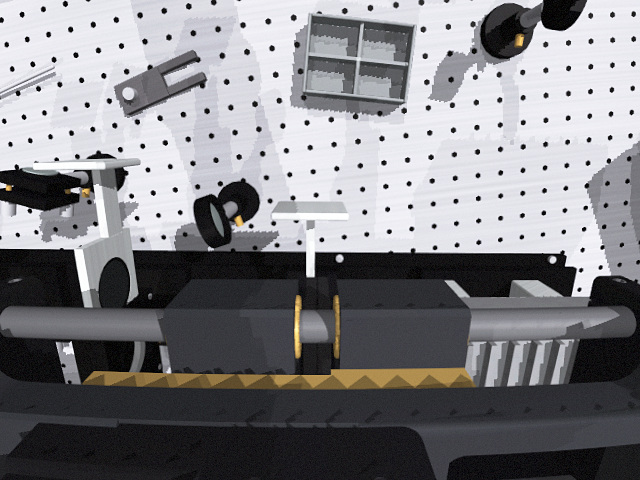

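```bash
python3 - <<'E'
from station import arm
from h import *
c=arm.get_calibration('wrist')
print(ray(c,(0,0))[0], ray(c,(c['cx'],c['cy']))[1])
im=cv2.imread('pics/wrist1.png'); print(im[196:226,290:300].mean(1).mean(1).round(0) if 0 else im[196:228,285:300].mean(axis=(1,2)).round(0))
for uv in [(273,203),(348,203),(273,219),(349,219),(311,203),(311,213),(311,220)]: print(uv,onz(c,uv,.16).round(4))
E
python3 -c "
import cv2;im=cv2.imread('pics/wrist1.png');cv2.imwrite('pics/w1z.png',cv2.resize(im[180:290,240:380],None,fx=5,fy=5,interpolation=cv2.INTER_NEAREST))"
```

```text
[0.50949321 0.14713937 0.38410019] [ 0.26079755 -0.02982008 -0.96493285]
[179. 161. 163. 178. 212. 186. 165. 165. 166. 166. 166. 167. 168. 165.
 164. 163. 177. 244. 251. 250. 249. 249. 244. 220. 182. 156. 182. 220.
 224. 222. 222. 222.]
(273, 203) [0.5422 0.1159 0.16  ]
(348, 203) [0.548  0.1627 0.16  ]
(273, 219) [0.5524 0.1143 0.16  ]
(349, 219) [0.5583 0.1623 0.16  ]
(311, 203) [0.5452 0.1396 0.16  ]
(311, 213) [0.5515 0.1388 0.16  ]
(311, 220) [0.556  0.1382 0.16  ]
```

View pics/w1z.png

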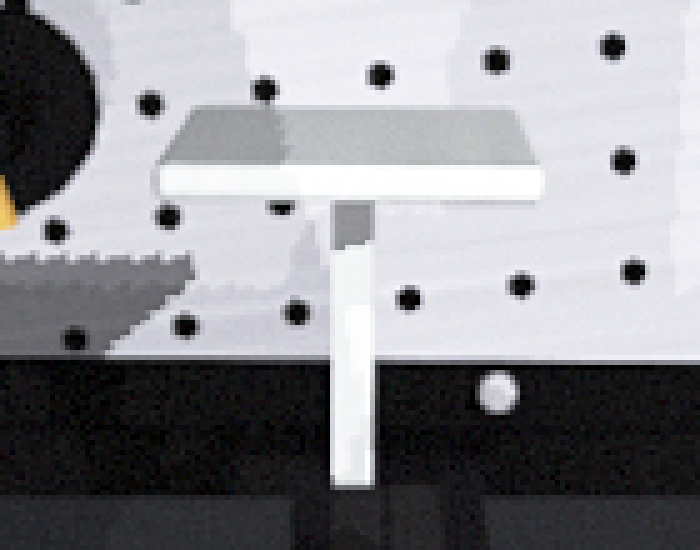

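The wrist view shows the left lip's rear top edge at row 220, columns 272–349. That puts its middle at (0.556, 0.138), which agrees with the top view. The closed fingers are about 16 mm behind the edge, so I'll lower them.

Emit:
servo_tool(plan=[{"hand": 1, "dp": [0, 0, 1], "delta_rot": [0, 0, 0]}, {"hand": 1, "dp": [0, 0, 2.5], "delta_rot": [0, 0, 0]}, {"hand": 1, "dp": [0, 0, 4], "delta_rot": [0, 0, 0]}, {"hand": 1, "dp": [0, 0, 5.5], "delta_rot": [0, 0, 0]}, {"hand": 1, "dp": [0, 0, 6.8], "delta_rot": [0, 0, 0]}, {"hand": 1, "dp": [0, 0, 7.7], "delta_rot": [0, 0, 0]}, {"hand": 1, "dp": [0, 0, 8.2], "delta_rot": [0, 0, 0]}, {"hand": 1, "dp": [0, 0, 8.2], "delta_rot": [0, 0, 0]}, {"hand": 1, "dp": [0, 0, 8.2], "delta_rot": [0, 0, 0]}])

```text
clock: 2.58
eef_pos: [0.5822, 0.1344, 0.1598]
ee_rot: [[-0.992, 0.126, 0.0], [0.126, 0.992, 0.0], [-0.0, 0.0, -1.0]]
contact_force: [-0.4, -0.2, 0.4]
grip_width: 0.002
```

```bash
python3 - <<'E'
from station import arm
import cv2
o=arm.get_obs(); print(o['clock'],o['eef_pos'],o['contact_force'])
im=cv2.cvtColor(arm.camera('wrist'),cv2.COLOR_RGB2BGR);cv2.imwrite('pics/w2.png',im)
im=cv2.cvtColor(arm.camera('scene'),cv2.COLOR_RGB2BGR);cv2.imwrite('pics/s2.png',cv2.resize(im[100:250,340:560],None,fx=3.6,fy=3.6))
E
```

```text
2.5833 [0.58219666 0.1343515  0.15976125] [-0.37596438 -0.16202112  0.43965897]
```

View pics/w2.png

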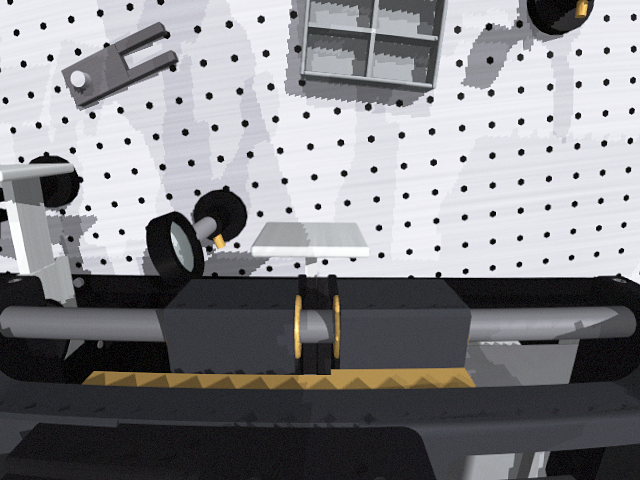

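View pics/s2.png

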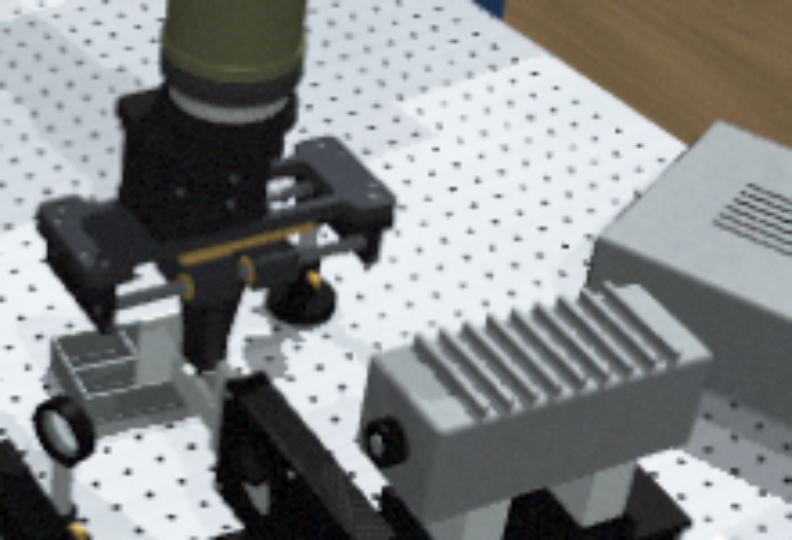

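The closed fingertips sit between the lip and the holder, centred over the stem and touching nothing. I'll now draw along tool +x.

Emit:
servo_tool(plan=[{"hand": 1, "dp": [0.4, 0, 0], "delta_rot": [0, 0, 0]}, {"hand": 1, "dp": [0.8, 0, 0], "delta_rot": [0, 0, 0]}, {"hand": 1, "dp": [1.1, 0, 0], "delta_rot": [0, 0, 0]}, {"hand": 1, "dp": [1.4, 0, 0], "delta_rot": [0, 0, 0]}, {"hand": 1, "dp": [1.7, 0, 0], "delta_rot": [0, 0, 0]}, {"hand": 1, "dp": [2.0, 0, 0], "delta_rot": [0, 0, 0]}, {"hand": 1, "dp": [2.3, 0, 0], "delta_rot": [0, 0, 0]}, {"hand": 1, "dp": [2.6, 0, 0], "delta_rot": [0, 0, 0]}])

```text
clock: 3.35
eef_pos: [0.5565, 0.1375, 0.1599]
ee_rot: [[-0.992, 0.126, 0.001], [0.126, 0.992, 0.0], [-0.001, 0.001, -1.0]]
contact_force: [3.2, 0.3, -1.0]
grip_width: 0.008
```

Emit:
servo_tool(plan=[{"hand": 1, "dp": [0.3, 0, 0], "delta_rot": [0, 0, 0]}, {"hand": 1, "dp": [0.6, 0, 0], "delta_rot": [0, 0, 0]}, {"hand": 1, "dp": [0.9, 0, 0], "delta_rot": [0, 0, 0]}, {"hand": 1, "dp": [1.2, 0, 0], "delta_rot": [0, 0, 0]}, {"hand": 1, "dp": [1.5, 0, 0], "delta_rot": [0, 0, 0]}, {"hand": 1, "dp": [1.7, 0, 0], "delta_rot": [0, 0, 0]}, {"hand": 1, "dp": [1.9, 0, 0], "delta_rot": [0, 0, 0]}, {"hand": 1, "dp": [1.9, 0, 0], "delta_rot": [0, 0, 0]}])

```text
clock: 4.02
eef_pos: [0.537, 0.14, 0.1597]
ee_rot: [[-0.992, 0.126, -0.0], [0.126, 0.992, 0.0], [0.0, 0.0, -1.0]]
contact_force: [1.8, 0.6, -0.0]
grip_width: 0.002
```

Emit:
servo_tool(plan=[{"hand": 1, "dp": [0.15, 0, 0], "delta_rot": [0, 0, 0]}, {"hand": 1, "dp": [0.3, 0, 0], "delta_rot": [0, 0, 0]}, {"hand": 1, "dp": [0.4, 0, 0], "delta_rot": [0, 0, 0]}, {"hand": 1, "dp": [0.4, 0, 0], "delta_rot": [0, 0, 0]}])

```text
clock: 4.35
eef_pos: [0.5347, 0.1401, 0.1597]
ee_rot: [[-0.992, 0.126, 0.003], [0.126, 0.992, 0.0], [-0.003, 0.001, -1.0]]
contact_force: [7.0, 1.4, -1.5]
grip_width: 0.008
```

Emit:
servo_tool(plan=[{"hand": 1, "dp": [0.1, 0, 0], "delta_rot": [0, 0, 0]}, {"hand": 1, "dp": [0.2, 0, 0], "delta_rot": [0, 0, 0]}, {"hand": 1, "dp": [0.2, 0, 0], "delta_rot": [0, 0, 0]}])

```text
clock: 4.6
eef_pos: [0.5345, 0.1402, 0.1598]
ee_rot: [[-0.992, 0.127, 0.007], [0.127, 0.992, 0.0], [-0.007, 0.001, -1.0]]
contact_force: [11.8, 0.7, -4.9]
grip_width: 0.008
```

The TCP stalls at x=0.5345 while the force climbs from about 2 N to 12 N, so the slide is at its stop. I'll back off and lift clear.

Emit:
servo_tool(plan=[{"hand": 1, "dp": [-0.6, 0, 0], "delta_rot": [0, 0, 0]}, {"hand": 1, "dp": [-1.4, 0, 0], "delta_rot": [0, 0, 0]}, {"hand": 1, "dp": [-1.8, 0, 0], "delta_rot": [0, 0, 0]}, {"hand": 1, "dp": [-1.8, 0, 0], "delta_rot": [0, 0, 0]}, {"hand": 1, "dp": [-1.8, 0, -1.5], "delta_rot": [0, 0, 0]}, {"hand": 1, "dp": [-1.8, 0, -4], "delta_rot": [0, 0, 0]}, {"hand": 1, "dp": [-1.8, 0, -6.5], "delta_rot": [0, 0, 0]}, {"hand": 1, "dp": [-1.8, 0, -8], "delta_rot": [0, 0, 0]}, {"hand": 1, "dp": [-1.8, 0, -8.2], "delta_rot": [0, 0, 0]}])

```text
clock: 5.35
eef_pos: [0.5506, 0.1386, 0.2449]
ee_rot: [[-0.992, 0.126, 0.004], [0.126, 0.992, 0.002], [-0.004, 0.002, -1.0]]
contact_force: [0.4, 0.2, 0.4]
grip_width: 0.007
```

```bash
python3 - <<'E'
from station import arm
from h import *
o=arm.get_obs(); print(o['clock'],o['eef_pos'],o['contact_force'])
print(goal(o,tgt([.5397,-.1565,0],.027,.24)))
im=cv2.cvtColor(arm.camera('wrist'),cv2.COLOR_RGB2BGR);cv2.imwrite('pics/w3.png',im)
E
```

```text
5.35 [0.55055529 0.13858474 0.24493616] [0.37875193 0.17386653 0.38420204]
(array([ -5.34, -29.41,   0.45]), array([ 0.13,  0.23, -0.04]))
```

View pics/w3.png

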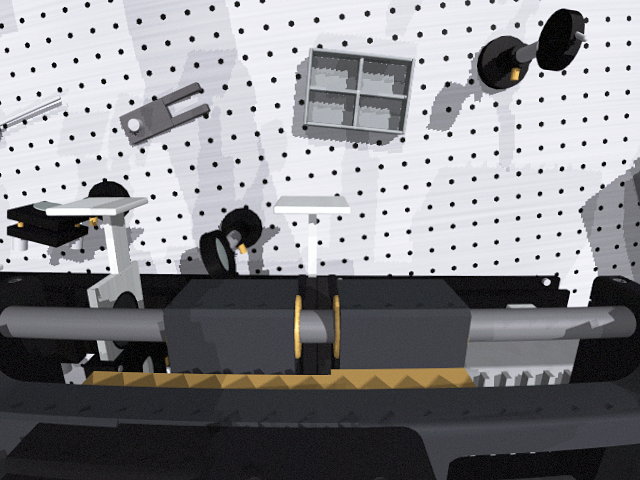

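The left lip at (312,205) is now level with the middle one at (97,206), and the bystanders are undisturbed. Next is the right slide.

Emit:
servo_tool(plan=[{"hand": 1, "dp": [-0.6, -3, 0], "delta_rot": [0, 0, 0]}, {"hand": 1, "dp": [-1.1, -6, 0], "delta_rot": [0, 0, 0]}, {"hand": 1, "dp": [-1.7, -9.2, 0], "delta_rot": [0, 0, 0]}, {"hand": 1, "dp": [-2.3, -12.5, 0], "delta_rot": [0, 0, 0]}, {"hand": 1, "dp": [-2.9, -16, 0], "delta_rot": [0, 0, 0]}, {"hand": 1, "dp": [-3.5, -19.5, 0], "delta_rot": [0, 0, 0]}, {"hand": 1, "dp": [-4.1, -23, 0], "delta_rot": [0, 0, 0]}, {"hand": 1, "dp": [-4.7, -26, 0], "delta_rot": [0, 0, 0]}, {"hand": 1, "dp": [-5.1, -28.4, 0], "delta_rot": [0, 0, 0]}, {"hand": 1, "dp": [-5.3, -29.4, 0.4], "delta_rot": [0, 0, 0]}])

```text
clock: 6.23
eef_pos: [0.5634, -0.1649, 0.2365]
ee_rot: [[-0.991, 0.132, -0.002], [0.132, 0.991, -0.002], [0.001, -0.002, -1.0]]
contact_force: [0.1, -0.3, -0.6]
grip_width: 0.007
```

Emit:
servo_tool(plan=[{"hand": 1, "dp": [0, 0, 0], "delta_rot": [0, 0, 0]}, {"hand": 1, "dp": [0, 0, 0], "delta_rot": [0, 0, 0]}, {"hand": 1, "dp": [0, 0, 0], "delta_rot": [0, 0, 0]}])

```text
clock: 6.48
eef_pos: [0.5649, -0.1573, 0.2367]
ee_rot: [[-0.992, 0.123, -0.001], [0.123, 0.992, 0.002], [0.002, 0.002, -1.0]]
contact_force: [0.3, -0.4, 0.2]
grip_width: 0.01
```

```bash
python3 - <<'E'
from station import arm
from h import *
o=arm.get_obs(); print(o['clock'],o['eef_pos'],o['contact_force'])
im=cv2.cvtColor(arm.camera('wrist'),cv2.COLOR_RGB2BGR);cv2.imwrite('pics/w4.png',im)
cv2.imwrite('pics/w4z.png',cv2.resize(im[170:290,240:390],None,fx=5,fy=5,interpolation=cv2.INTER_NEAREST))
E
```

```text
6.4833 [ 0.5649487  -0.15725517  0.23669166] [ 0.29800875 -0.36878954  0.16539405]
```

View pics/w4z.png

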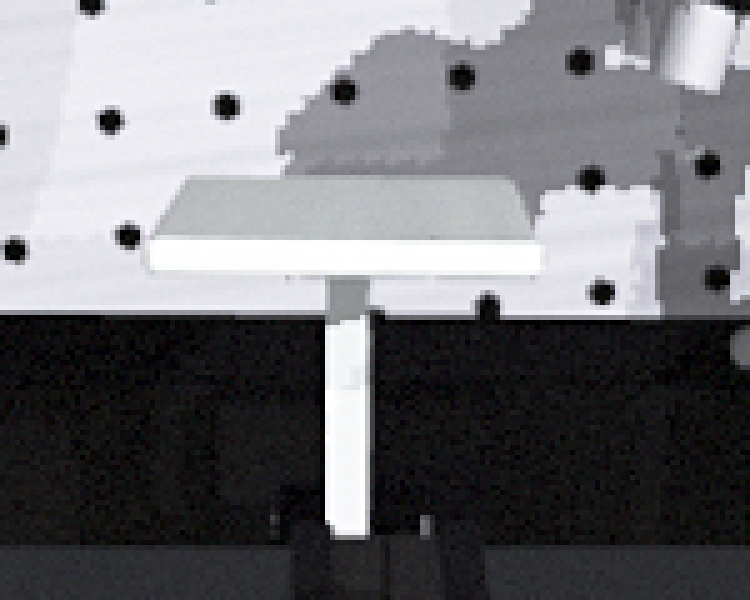

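View pics/w4.png

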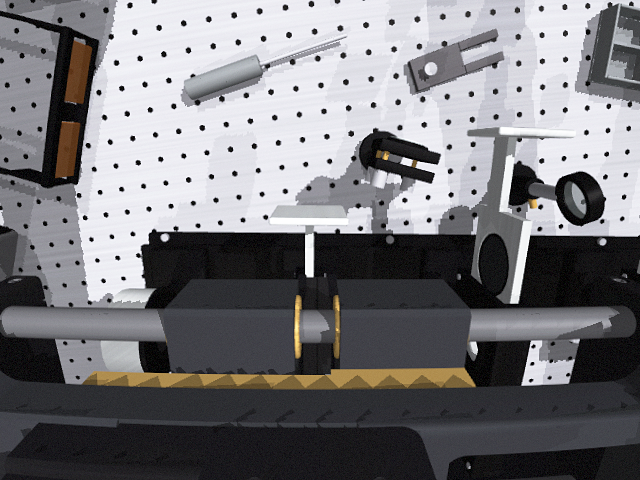

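```bash
python3 - <<'E'
from station import arm
from h import *
c=arm.get_calibration('wrist'); o=arm.get_obs()
A=onz(c,(270,224.5),.16);B=onz(c,(348,224.5),.16); m=(A+B)/2
print(A,B,m,np.linalg.norm(A-B), onz(c,(309,276.5),.13), o['eef_pos'])
print(goal(o,tgt(m,.025,.159)),tgt(m,.025,.159))
E
```

```text
[ 0.5388605  -0.18138085  0.16      ] [ 0.54486553 -0.13289597  0.16      ] [ 0.54186302 -0.15713841  0.16      ] 0.04885534245847706 [ 0.58755564 -0.16358241  0.13      ] [ 0.56511229 -0.15724021  0.23700903]
(array([-0.2 , -0.29,  7.8 ]), array([ 0.08, -0.06,  0.17])) [ 0.56666589 -0.16027174  0.159     ]
```

The right lip's rear edge is at rows 224–225, columns 270–348. Its middle is at (0.542, -0.157), consistent with the top view, so I'll lower behind it.

Emit:
servo_tool(plan=[{"hand": 1, "dp": [-0.2, -0.2, 1], "delta_rot": [0, 0, 0]}, {"hand": 1, "dp": [-0.2, -0.2, 2.5], "delta_rot": [0, 0, 0]}, {"hand": 1, "dp": [-0.2, -0.2, 4], "delta_rot": [0, 0, 0]}, {"hand": 1, "dp": [-0.2, -0.2, 5.5], "delta_rot": [0, 0, 0]}, {"hand": 1, "dp": [-0.2, -0.2, 6.8], "delta_rot": [0, 0, 0]}, {"hand": 1, "dp": [-0.2, -0.2, 7.5], "delta_rot": [0, 0, 0]}, {"hand": 1, "dp": [-0.2, -0.2, 7.7], "delta_rot": [0, 0, 0]}, {"hand": 1, "dp": [-0.2, -0.2, 7.7], "delta_rot": [0, 0, 0]}, {"hand": 1, "dp": [-0.2, -0.2, 7.7], "delta_rot": [0, 0, 0]}])

```text
clock: 7.28
eef_pos: [0.5671, -0.1623, 0.1612]
ee_rot: [[-0.992, 0.126, 0.001], [0.126, 0.992, -0.0], [-0.001, -0.0, -1.0]]
contact_force: [0.4, 0.2, 0.7]
grip_width: 0.006
```

```bash
python3 - <<'E'
from station import arm
import cv2
im=cv2.cvtColor(arm.camera('wrist'),cv2.COLOR_RGB2BGR);cv2.imwrite('pics/w5.png',im)
E
```

```text
(no output)
```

View pics/w5.png

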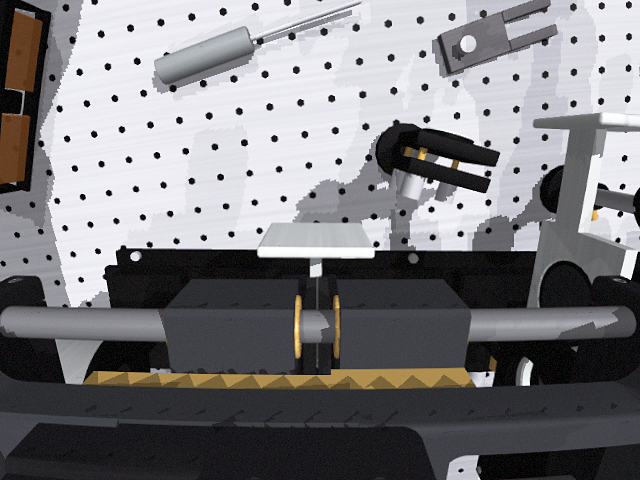

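The fingertips are behind the lip at (316,238) and centred on the stem, with no contact. Drawing now.

Emit:
servo_tool(plan=[{"hand": 1, "dp": [0.4, 0, 0], "delta_rot": [0, 0, 0]}, {"hand": 1, "dp": [0.8, 0, 0], "delta_rot": [0, 0, 0]}, {"hand": 1, "dp": [1.1, 0, 0], "delta_rot": [0, 0, 0]}, {"hand": 1, "dp": [1.4, 0, 0], "delta_rot": [0, 0, 0]}, {"hand": 1, "dp": [1.7, 0, 0], "delta_rot": [0, 0, 0]}, {"hand": 1, "dp": [2.0, 0, 0], "delta_rot": [0, 0, 0]}, {"hand": 1, "dp": [2.3, 0, 0], "delta_rot": [0, 0, 0]}, {"hand": 1, "dp": [2.6, 0, 0], "delta_rot": [0, 0, 0]}, {"hand": 1, "dp": [2.9, 0, 0], "delta_rot": [0, 0, 0]}, {"hand": 1, "dp": [3.2, 0, 0], "delta_rot": [0, 0, 0]}])

```text
clock: 8.17
eef_pos: [0.5349, -0.1583, 0.1609]
ee_rot: [[-0.992, 0.126, 0.001], [0.126, 0.992, -0.0], [-0.001, 0.0, -1.0]]
contact_force: [2.7, -0.8, 0.9]
grip_width: 0.004
```

Emit:
servo_tool(plan=[{"hand": 1, "dp": [0.3, 0, 0], "delta_rot": [0, 0, 0]}, {"hand": 1, "dp": [0.6, 0, 0], "delta_rot": [0, 0, 0]}, {"hand": 1, "dp": [0.9, 0, 0], "delta_rot": [0, 0, 0]}, {"hand": 1, "dp": [1.2, 0, 0], "delta_rot": [0, 0, 0]}, {"hand": 1, "dp": [1.5, 0, 0], "delta_rot": [0, 0, 0]}, {"hand": 1, "dp": [1.8, 0, 0], "delta_rot": [0, 0, 0]}, {"hand": 1, "dp": [2.1, 0, 0], "delta_rot": [0, 0, 0]}, {"hand": 1, "dp": [2.4, 0, 0], "delta_rot": [0, 0, 0]}, {"hand": 1, "dp": [2.7, 0, 0], "delta_rot": [0, 0, 0]}, {"hand": 1, "dp": [3.0, 0, 0], "delta_rot": [0, 0, 0]}])

```text
clock: 9.0
eef_pos: [0.5048, -0.1543, 0.1606]
ee_rot: [[-0.992, 0.126, 0.0], [0.126, 0.992, 0.0], [-0.0, 0.0, -1.0]]
contact_force: [2.2, 1.3, 2.9]
grip_width: 0.006
```

Emit:
servo_tool(plan=[{"hand": 1, "dp": [0.3, 0, 0], "delta_rot": [0, 0, 0]}, {"hand": 1, "dp": [0.6, 0, 0], "delta_rot": [0, 0, 0]}, {"hand": 1, "dp": [0.8, 0, 0], "delta_rot": [0, 0, 0]}, {"hand": 1, "dp": [1.0, 0, 0], "delta_rot": [0, 0, 0]}, {"hand": 1, "dp": [1.1, 0, 0], "delta_rot": [0, 0, 0]}, {"hand": 1, "dp": [1.1, 0, 0], "delta_rot": [0, 0, 0]}])

```text
clock: 9.5
eef_pos: [0.4953, -0.1531, 0.1606]
ee_rot: [[-0.992, 0.126, 0.003], [0.126, 0.992, -0.001], [-0.003, -0.0, -1.0]]
contact_force: [6.3, 0.3, -1.4]
grip_width: 0.007
```

Emit:
servo_tool(plan=[{"hand": 1, "dp": [0.1, 0, 0], "delta_rot": [0, 0, 0]}, {"hand": 1, "dp": [0.2, 0, 0], "delta_rot": [0, 0, 0]}, {"hand": 1, "dp": [0.2, 0, 0], "delta_rot": [0, 0, 0]}])

```text
clock: 9.75
eef_pos: [0.4952, -0.1531, 0.1607]
ee_rot: [[-0.992, 0.126, 0.007], [0.126, 0.992, -0.002], [-0.007, -0.001, -1.0]]
contact_force: [11.3, 0.1, -6.2]
grip_width: 0.006
```

It stalls at x=0.495 with the force at 11 N, so this slide is at its stop too. Backing off and lifting.

Emit:
servo_tool(plan=[{"hand": 1, "dp": [-0.6, 0, 0], "delta_rot": [0, 0, 0]}, {"hand": 1, "dp": [-1.4, 0, 0], "delta_rot": [0, 0, 0]}, {"hand": 1, "dp": [-1.8, 0, 0], "delta_rot": [0, 0, 0]}, {"hand": 1, "dp": [-1.8, 0, 0], "delta_rot": [0, 0, 0]}, {"hand": 1, "dp": [-1.8, 0, -1.5], "delta_rot": [0, 0, 0]}, {"hand": 1, "dp": [-1.8, 0, -4], "delta_rot": [0, 0, 0]}, {"hand": 1, "dp": [-1.8, 0, -6.5], "delta_rot": [0, 0, 0]}, {"hand": 1, "dp": [-1.8, 0, -9], "delta_rot": [0, 0, 0]}, {"hand": 1, "dp": [-1.8, 0, -11], "delta_rot": [0, 0, 0]}, {"hand": 1, "dp": [-1.8, 0, -12], "delta_rot": [0, 0, 0]}])

```text
clock: 10.58
eef_pos: [0.5105, -0.1557, 0.2831]
ee_rot: [[-0.992, 0.127, 0.003], [0.127, 0.992, -0.0], [-0.003, -0.0, -1.0]]
contact_force: [0.5, 0.0, 0.2]
grip_width: 0.003
```

Emit:
servo_tool(plan=[{"hand": 1, "dp": [0, -4, 0], "delta_rot": [0, 0, 0]}, {"hand": 1, "dp": [0, -8, 0], "delta_rot": [0, 0, 0]}, {"hand": 1, "dp": [0, -12, 0], "delta_rot": [0, 0, 0]}, {"hand": 1, "dp": [0, -15, 0], "delta_rot": [0, 0, 0]}, {"hand": 1, "dp": [0, -15, 0], "delta_rot": [0, 0, 0]}, {"hand": 1, "dp": [0, -15, 0], "delta_rot": [0, 0, 0]}])

```text
clock: 11.08
eef_pos: [0.4894, -0.3061, 0.2795]
ee_rot: [[-0.991, 0.131, -0.002], [0.131, 0.991, 0.0], [0.002, -0.0, -1.0]]
contact_force: [0.2, 0.6, -0.2]
grip_width: 0.005
```

```bash
python3 - <<'E'
from station import arm
from h import *
o=arm.get_obs(); print(o['clock'],o['eef_pos'],o['contact_force'])
im=cv2.cvtColor(arm.camera('top'),cv2.COLOR_RGB2BGR);cv2.imwrite('pics/t6.png',im)
cv2.imwrite('pics/t6z.png',cv2.resize(im[120:300,200:430],None,fx=3.4,fy=3.3,interpolation=cv2.INTER_CUBIC))
im=cv2.cvtColor(arm.camera('scene'),cv2.COLOR_RGB2BGR);cv2.imwrite('pics/s6.png',im)
E
```

```text
11.0833 [ 0.48938744 -0.30605682  0.27950015] [ 0.24654249  0.58639517 -0.1611045 ]
```

View pics/t6z.png

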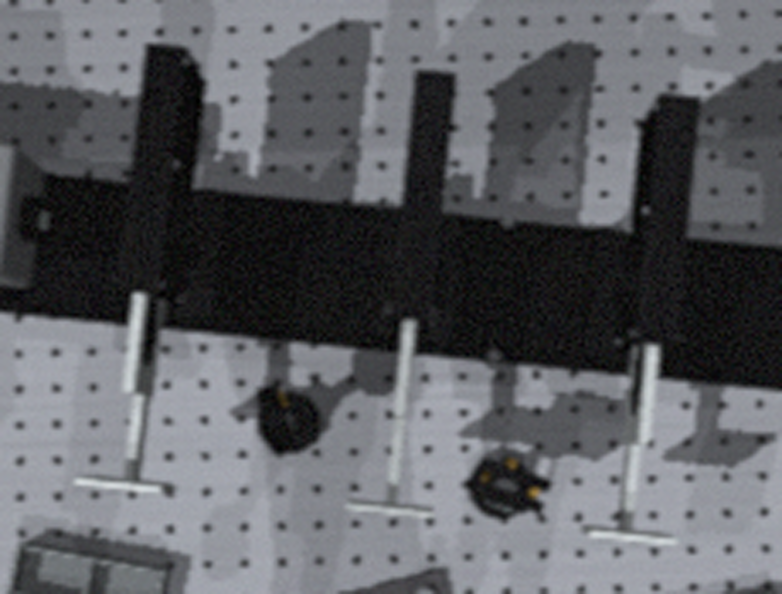

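View pics/s6.png

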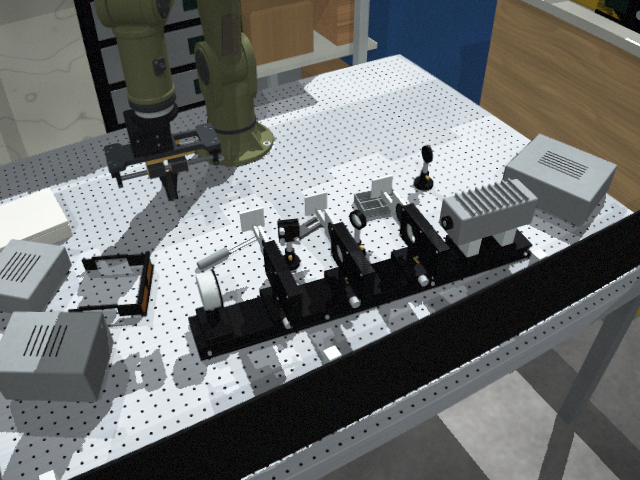

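All three lips now lie on one line at zoomed pixels (120,485), (390,510) and (631,536), to within about 1 mm. The middle slide and the bystanders are where they were, and the arm is clear. Handing in.

```bash
python3 -c "
from station import arm
print(arm.close_job())"
```

```text
the job is handed in; nothing more can be done
None
```

I drew both slides that were still in the beam out to their stops, and handed the job in at about 11 s. The left one had been about 25 mm out and the right one fully in. I hooked each from behind its lip with the closed fingertips and pinched nothing.

- **Stops:** the sliding force was about 2–3 N. At the end of travel each slide stalled while the force rose to about 11–12 N, so both are at their stops.
- **Alignment:** in the last top view all three lips lie on one line, to within about 1 mm.
- **Everything else:** the middle slide, which was already out, had not moved. In the last pictures no bystander looked moved; I compared these by eye. The arm was clear of everything with no contact force beyond sensor noise.

No check failed. The only disagreement was in my first height estimates for the holder tops: I had matched the wrong corners between views. I redid them and got about 0.171 m before moving.

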